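# Set up the painter's mixing station

## Robot

A 7-joint arm with a two-finger parallel gripper is mounted at the origin on the work surface. World frame = base frame: x ahead of the robot, y to its left, z up, the work surface at z = 0. Lengths are in mm, angles in rad, forces in N, time in s.
With the tool pointing down it reaches from about 400 to 875 mm from the base axis. Payload 4.4 kg.
Tool frame: the origin (TCP) lies at the very end of the fingers, on their centre line; the grasp point (between the pads) lies 19 mm behind it; z points along the fingers, y is the line along which they close (so a half turn about z gives the same grasp; the last joint's range is limited). The gripper opens to 85 mm and grips with 20 to 120 N. Pads are 22 mm wide; open, the fingers measure 114 mm over their backs; the gripper's body (76 mm by 85 mm) begins 54 mm behind the grasp point. The pads swing forward as they close: fully open they stand 13 mm farther back than shut.
Start: joints at [1.07, 0.628, 0.038, 1.517, -0.027, 0.996, -0.02], TCP at [273.827, -589.522, 231.313] pointing down, gripper open.
Joint ranges: [-3.06, 3.06], [-0.37, 2.12], [-1.25, 1.32], [0.18, 2.47], [-1.1, 4.24], [0.23, 1.98], [-2.94, 2.94]. Speed limits (rad/s): [2.57, 2.57, 3.14, 3.14, 3.14, 3.14, 3.14].

## Interface

Orientations are given as [roll, pitch, yaw] about the fixed x, y, z axes, in that order (R = Rz(yaw) Ry(pitch) Rx(roll)).
In Python, from cell import sensors, get_image, camera_params, order gives the robot as it stands.
- The arm moves only by the shell command python3 -m inch 'ROWS' [OPENING]. ROWS is JSON, a list that holds one entry, the list of rows, each a list of 4 numbers: the shift along the tool's x, y, z in cm, then the turn about the tool's z in degrees. A call has 1 to 8 rows; each row is the pose to reach, as a shift and turn from the pose commanded when the call began, along the tool's axes at that moment; what a row does not reach only later rows make up. A row lasts 1/12 s, in which the tool goes at most 41.7 mm and 7.16 degrees, less where a joint would pass 70% of its speed; a pose out of reach is approached as far as the arm can. A call with a gripper value outside its range is refused whole. OPENING is the finger opening in cm, from 0 to 8.54, set as the call begins (- or left out, the last holds). The fingers move at their own pace and stop on an object; the grip force is fixed at half the most. Time passes only in rows, so rows that repeat a pose let the fingers close. It gives the time, the measured TCP pose, the force, the opening and the grip force at its end, in the units of the state.
- sensors.read_state(): the state, without advancing time (a new reading comes with each control period).
- get_image(name): name is "scene" or "side" or "wrist"; returns the picture (384x512x3 uint8, blue, green, red); there is no depth.
- camera_params(name): a dict with "mtx" (3x3 intrinsics, pixels), "rvec" (rotation vector, rad) and "tvec" (3), from world to camera coordinates, as OpenCV has them. Camera axes: x right, y down, z forward; pixel columns grow to the right and rows downward; lengths in mm; the calibration is good to about 2 mm. A picture is of the moment at which its call begins: read the wrist's pose just before it. camera_params takes no time and is no camera call; for the wrist camera it gives the pose at the moment of the call.
- order.finish_job(): hands the job in; it is judged then, once.
The state is a dict: "clock": time; "qpos": joint angles; "qd": joint speeds; "tau": joint torques, N m; "eef_pos": TCP position; "tool_rot": TCP orientation; "force": force on the tool from outside, world axes, zero at the start; "torque": the same for the moment, N m; "width": finger opening in mm; "gripper_force": force on a finger pad.
Only numpy, scipy, OpenCV 4.12 (cv2) and the standard library are available. Lean on these libraries where they do the work, as an engineer would, in place of code of your own. Each camera call takes 0.05 s, during which the arm holds its last target. There are 200 camera calls.

## Task

Set up the painting station: stand the squat jar in the middle of the square cork mat, put the little pot centred on top of the jar, stand the open steel cup just off the left end of the wooden mixing board (left as seen from the robot), in line with the board's middle, and stand the tall bottle just behind the middle of the board's raised back edge. Leave a gap of about 2 cm between the board and the cup, and between the board and the bottle. Everything stands upright and is let go; leave the eraser, the loose lid and the ink bottle where they are.

Things in the scene. Friction and masses are not known exactly. Their poses are not given: they have to be found in the camera images.
- board: wooden mixing board with paint daubs, fixed: 90 (x) by 150 (y) by 8 mm thick, with a dark raised strip 16 mm high, 10 mm wide along its whole back (+x) long edge. Origin: centre of its underside, on the table. x points away from the robot (within 0.2 rad), y to the robot's left: left end at y = +75, back edge at x = +45 mm. Cup centre belongs at (0, +124), bottle centre at (+85, 0) mm
- mat: square cork mat, fixed to the table, 90 by 90 mm, 6 mm thick. Origin at the centre of its underside, on the table
- jar_mid (a point): squat white paint jar with a flat black lid and a paper label, upright round cylinder 60 mm in diameter, 55 mm high, about 0.2 kg. This point is its centre, half-way up (27.5 mm above its foot)
- pot_mid (a point): little white ceramic pot with a flat wooden stopper of the same width, upright cylinder 38 mm in diameter, 32 mm high, about 60 g; at the start it stands on the table about where the cup has to go. This point is its centre, half-way up (16 mm above its foot)
- cup_mid (a point): open steel rinsing cup, upright straight-sided, 58 mm in diameter outside, 70 mm high, wall 3 mm, about 0.14 kg. This point is its centre, half-way up (35 mm above its foot)
- bottle_mid (a point): tall white paint bottle with a paper label, upright cylinder 40 mm in diameter up to 66 mm, then a short shoulder and a grey 20 mm wide cap, 92 mm high in all, about 0.11 kg. This point is on its axis, half-way up (46 mm above its foot)
- eraser: pinkish eraser lying on the table, 24 by 46 mm, 13 mm high, loose, not to be disturbed. Origin at the centre of its underside
- spare_lid: loose brass jar lid lying on the table, disc 48 mm in diameter, 11 mm high, not to be disturbed. Origin at the centre of its underside
- ink: small glass ink bottle with a narrower black cap, 34 mm in diameter, 50 mm high, loose, not to be disturbed. Origin at the centre of its underside
Things that resemble listed ones, but are neither listed nor needed, are in the scene too. Leave any orange look-alike of the part that bears bottle_mid alone.

How it is judged:
By the outcome, as a careful person would: the job done as asked, in the order asked, and still so for the second after the job is handed in, with the robot touching nothing.
It also fails if it takes over 136 s, if anything falls off the work surface, if the arm or the gripper's body presses on something with over 40 N, if the wrist force passes 120 N, or if a joint passes its speed limit or range.

## Working session

There is one attempt and no reset: what is moved stays moved. The work goes in short steps, Python scripts to look and compute and a shell command to move; the robot and the scene stay as the last step left them, time stands still between calls to the robot, and variables do not carry over. Pictures are saved under pics/ and viewed, at most 15 in all, crops included, and the job is handed in when it is done.

```bash
mkdir -p pics; ls; python3 - <<'E'
from cell import sensors,get_image,camera_params
import cv2
s=sensors.read_state();print(s['eef_pos'],s['tool_rot'],s['clock'])
for n in("scene","side"):
    cv2.imwrite(f"pics/{n}0.png",cv2.resize(get_image(n),(800,600)));p=camera_params(n);print(n,p)
E
```

```text
pics
[ 273.56322621 -588.93416602  230.4072923 ] [-3.13971626e+00  3.54105543e-05  4.34823009e-01] 0.0
scene {'mtx': array([[437.71299374,   0.        , 252.76904235],
       [  0.        , 437.71299374, 189.31690742],
       [  0.        ,   0.        ,   1.        ]]), 'rvec': array([ 1.74810089,  1.88432197, -0.68885929]), 'tvec': array([  -7.63555172, -318.03353726, 1500.43526561])}
side {'mtx': array([[439.07018943,   0.        , 256.5687511 ],
       [  0.        , 439.07018943, 186.84426662],
       [  0.        ,   0.        ,   1.        ]]), 'rvec': array([ 2.10626035, -0.80630708,  0.42480758]), 'tvec': array([-331.41271438,  238.67736801,  727.36832227])}
```

View pics/scene0.png

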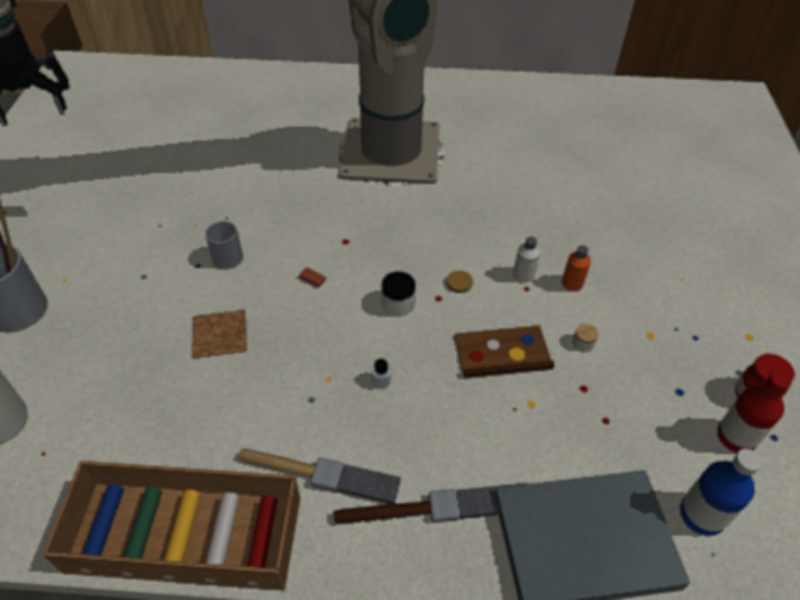

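View pics/side0.png

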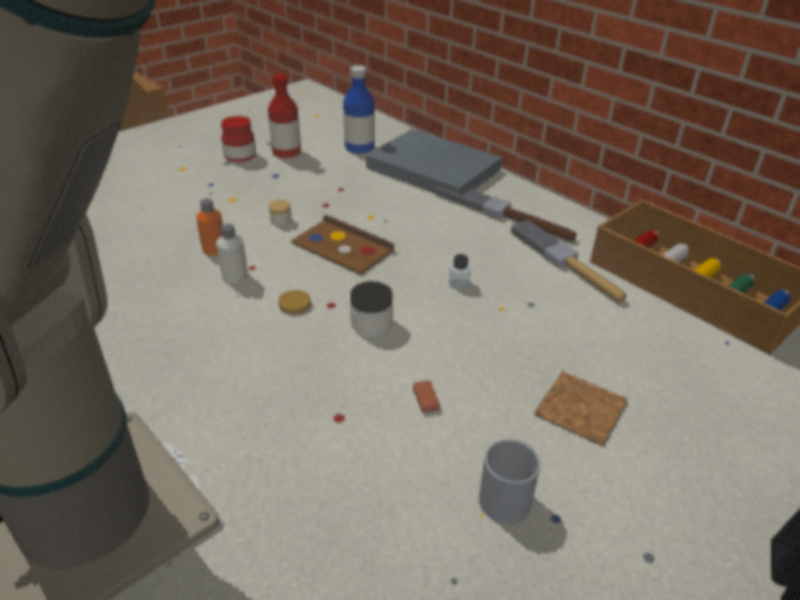

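The scene view (scaled 800x600) shows the cup at (223,231), mat (220,334), eraser (312,277), jar (398,284), lid (459,281), white bottle (527,260), orange look-alike (577,268), board (503,350), pot (586,335) and ink (381,368). The side view shows the same things: cup (510,458), jar (371,296), pot (279,207), bottle cap (228,230).

```bash
cat > h.py <<'E'
import numpy as np,cv2
from cell import sensors,get_image,camera_params
def ray(p,uv):
    R=cv2.Rodrigues(p['rvec'])[0]; n=cv2.undistortPoints(np.array([[uv]],float),p['mtx'],None)[0,0]
    return -R.T@p['tvec'], R.T@np.array([n[0],n[1],1])
def cast(p,uv,z):
    c,d=ray(p,uv); return (c+d*(z-c[2])/d[2])[:2]
E
python3 - <<'E'
from h import *
np.set_printoptions(precision=1,suppress=True)
P={'scene':dict(cup=(223,231,70),jar=(398,284,55),pot=(586,330,32),bot=(531,241,92),orange=(582,250,92),ink=(381,366,50),lid=(459,281,11),eraser=(312,275,13),m1=(192,318,6),m2=(244,311,6),m3=(247,351,6),m4=(194,356,6),b1=(455,333,8),b2=(541,327,8),b3=(553,360,16),b4=(464,373,16)),
'side':dict(cup=(510,458,70),jar=(371,296,55),pot=(279,207,32),bot=(228,230,92),orange=(206,204,92),ink=(460,260,50),lid=(294,300,11),eraser=(425,394,13),m1=(603,441,6),m2=(536,406,6),m3=(566,374,6),m4=(627,402,6),b1=(361,271,8),b2=(292,240,8),b3=(325,218,16),b4=(393,247,16))}
for k in P['scene']:
    print(k,*[cast(camera_params(n),(np.array(P[n][k][:2])+.5)*.64-.5,P[n][k][2]) for n in P])
E
```

```text
cup [ 346.4 -279.3] [ 346.6 -277.9]
jar [435.9  43.7] [429.2  41.8]
pot [493.3 362.4] [492.  360.6]
bot [350.6 269.8] [342.7 264.8]
orange [365.8 356.3] [356.7 353. ]
ink [604.4  29. ] [592.4  26.5]
lid [381.1 151.1] [374.  152.7]
eraser [ 389.2 -115.8] [ 384.5 -114.8]
m1 [ 499.  -309.3] [ 494.9 -305.9]
m2 [ 476.6 -223. ] [ 479.5 -217. ]
m3 [ 561.1 -199.4] [ 554.9 -207. ]
m4 [ 578.  -284.7] [ 571.8 -289.2]
b1 [498.  145.9] [498.5 147.9]
b2 [473.5 293.1] [468.5 291.9]
b3 [547.4 306.5] [545.5 301.6]
b4 [584.3 161.2] [574.1 156.9]
```

```bash
python3 -m inch '[[[4,-2.5,-1.2,6],[8,-5.5,-2.5,12],[12,-8,-4,18],[16,-11,-5,24.9],[20,-14,-6,24.9],[24,-16.6,-8,24.9],[28,-19.4,-9,24.9],[30,-20.8,-10,24.9]]]' 8.5; python3 - <<'E'
from h import *
p=camera_params('wrist');im=get_image('wrist');cv2.imwrite('pics/w1.png',im)
s=sensors.read_state();print(s['eef_pos'],s['tool_rot'],s['clock'])
R=cv2.Rodrigues(p['rvec'])[0];print(-R.T@p['tvec'],R,p['mtx'][0,0])
E
```

```text
clock: 0.77
eef_pos: [436.8, -309.9, 318.1]
tool_rot: [-3.141, 0.001, 0.0]
force: [0.7, 0.5, 0.6]
width: 85.1
gripper_force: 0.0
[ 443.87976055 -301.08288552  320.37178422] [-3.13604272 -0.00655492  0.01241959] 0.8167
[ 506.80062329 -309.41964706  461.3339126 ] [[ 1.49650152e-04 -9.99999230e-01 -1.23204053e-03]
 [-9.61231340e-01 -4.83575058e-04  2.75742772e-01]
 [-2.75743155e-01  1.14301102e-03 -9.61230673e-01]] 283.22232900716506
```

View pics/w1.png

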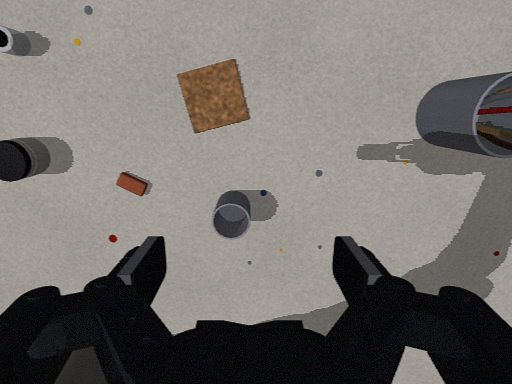

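Wrist view: mat corners about (178,74),(235,59),(249,118),(195,133), cup rim at (231,221), jar at the left edge (12,160), eraser (132,184). Now measure the mat settled, then move on to view the board side.

```bash
cat >> h.py <<'E'
def blob(im,lo,hi,roi):
    """largest contour of an HSV range inside roi (x0,y0,x1,y1)"""
    x0,y0,x1,y1=roi; h=cv2.cvtColor(im[y0:y1,x0:x1],cv2.COLOR_BGR2HSV)
    m=cv2.morphologyEx(cv2.inRange(h,lo,hi),cv2.MORPH_CLOSE,np.ones((5,5)))
    c=max(cv2.findContours(m,cv2.RETR_EXTERNAL,cv2.CHAIN_APPROX_NONE)[0],key=cv2.contourArea)
    return c+np.array([x0,y0])
def flat(p,c,z): return np.array([cast(p,q,z) for q in c[:,0].astype(float)],np.float32)
E
python3 -m inch '[[[0,0,0,0],[0,0,0,0]]]'; python3 - <<'E'
from h import *
p=camera_params('wrist');im=get_image('wrist')
c=blob(im,(3,90,40),(20,255,255),(165,45,265,145));r=cv2.minAreaRect(flat(p,c,6));print('mat',r,cv2.boxPoints(r))
E
python3 -m inch '[[[2,-4,0,0],[3,-8,0,0],[4,-12,0,0],[4,-16,0,0],[4,-20,0,0],[4,-24,0,0],[4,-28,0,0],[4,-32,0,0]]]' 
python3 -m inch '[[[0,-4,0,0],[0,-8,0,0],[0,-11,0,0],[0,-13,0,0],[0,-14,0,0],[0,-14,0,0],[0,-14,0,0],[0,-14,0,0]]]' 
python3 - <<'E'
from h import *
im=get_image('wrist');cv2.imwrite('pics/w2.png',im)
E
```

```text
clock: 0.98
eef_pos: [436.6, -311.5, 317.9]
tool_rot: [3.141, 0.0, 0.002]
force: [-0.9, -1.5, -0.9]
width: 85.5
gripper_force: 0.0
mat ((525.005859375, -254.33119201660156), (89.15241241455078, 88.98339080810547), 14.117023468017578) [[ 470.9242  -222.05545]
 [ 492.62756 -308.3515 ]
 [ 579.0875  -286.60693]
 [ 557.38416 -200.31088]]
clock: 1.7
eef_pos: [475.8, 7.4, 317.5]
tool_rot: [3.141, 0.001, -0.004]
force: [0.8, 0.2, 0.1]
width: 85.2
gripper_force: 0.0
clock: 2.37
eef_pos: [476.7, 145.1, 317.7]
tool_rot: [3.14, 0.0, -0.004]
force: [-1.0, -0.8, 0.8]
width: 85.1
gripper_force: 0.0
```

View pics/w2.png

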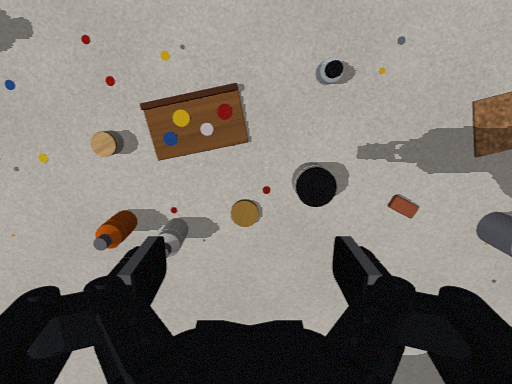

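The board is at (195,122) with its dark strip at the top side, jar lid disc (316,187), pot stopper (104,144), brass lid (245,213), white bottle (175,237) partly behind the finger, orange one (115,230), ink (332,70).

```bash
python3 - <<'E'
from h import *
np.set_printoptions(precision=1,suppress=True)
p=camera_params('wrist');im=cv2.imread('pics/w2.png');H=cv2.cvtColor(im,cv2.COLOR_BGR2HSV)
for q in [(190,95),(190,140),(105,143),(316,187),(245,213),(345,180),(60,200)]: print(q,H[q[1],q[0]])
c=blob(im,(3,90,75),(18,255,255),(130,75,260,170));r=cv2.minAreaRect(flat(p,c,8));print('wood',r,cv2.boxPoints(r))
c=blob(im,(0,90,10),(18,255,255),(130,75,260,170));print('all',cv2.boxPoints(cv2.minAreaRect(flat(p,c,8))))
for n,lo,hi,roi,z in [('jar',(0,0,0),(180,255,40),(285,160,345,215),55),('pot',(5,60,60),(25,255,255),(85,125,125,165),32),('lid',(10,90,40),(30,255,255),(225,195,265,235),11)]:
    print(n,cv2.minEnclosingCircle(flat(p,blob(im,lo,hi,roi),z)))
c=blob(im,(0,90,40),(15,255,255),(380,190,425,225));print('eraser',cv2.minAreaRect(flat(p,c,13)))
E
```

```text
(190, 95) [ 10 156  77]
(190, 140) [ 12 158 103]
(105, 143) [ 18 115 169]
(316, 187) [ 94 112  16]
(245, 213) [ 19 156 142]
(345, 180) [ 23  18 115]
(60, 200) [ 21  21 174]
wood ((527.022705078125, 229.92510986328125), (89.82728576660156, 150.8406219482422), 11.17888355255127) [[468.3 295.2]
 [497.6 147.2]
 [585.7 164.6]
 [556.5 312.6]]
all [[468.3 295.2]
 [497.6 147.2]
 [585.7 164.6]
 [556.5 312.6]]
jar ((435.57562255859375, 46.5864372253418), 30.403762817382812)
pot ((498.3145751953125, 364.42852783203125), 20.20450210571289)
lid ((378.1959533691406, 153.60281372070312), 24.39911651611328)
eraser ((390.0708312988281, -111.09186553955078), (49.78501510620117, 23.323657989501953), 61.99324035644531)
```

```bash
cat >> h.py <<'E'
def pose(n=5):
    a=[]
    for _ in range(n): s=sensors.read_state();a.append(np.r_[s['eef_pos'],s['tool_rot'][2]]);get_image('wrist')
    return np.mean(a,0)
def go(x,y,z,yaw=None):
    """print cm/deg row to reach a world point (tool pointing down)"""
    q=pose();d=np.array([x,y,z])-q[:3];c,s=np.cos(q[3]),np.sin(q[3])
    print('at',q.round(3),'row',np.round([(c*d[0]+s*d[1])/10,(s*d[0]-c*d[1])/10,-d[2]/10,0 if yaw is None else np.degrees(q[3]-yaw)],2))
E
python3 -m inch '[[[-1,2,3,0],[-2,5,6,0],[-3,7,9,0],[-4,9,12,0],[-4.1,9.8,15,0],[-4.1,9.8,18,0],[-4.1,9.8,20,0],[-4.1,9.8,20,0]]]'
python3 -m inch '[[[0,0,0,0],[0,0,0,0]]]' >/dev/null
python3 -c "
from h import *
go(435.6,46.6,12,0)"
```

```text
clock: 3.08
eef_pos: [432.9, 47.7, 115.2]
tool_rot: [3.14, 0.007, -0.003]
force: [-0.7, 0.1, -0.1]
width: 85.0
gripper_force: 0.0
at [436.401  49.77  119.226  -0.   ] row [-0.08  0.32 10.72 -0.02]
```

```bash

python3 -m inch '[[[-0.1,0.3,2.5,0],[-0.1,0.3,5,0],[-0.1,0.3,7.5,0],[-0.1,0.3,9,0],[-0.1,0.3,10,0],[-0.1,0.3,10.5,0],[-0.1,0.3,10.7,0],[-0.1,0.3,10.7,0]]]'
python3 -m inch '[[[0,0,0,0],[0,0,0,0],[0,0,0,0],[0,0,0,0],[0,0,0,0],[0,0,0,0],[0,0,0,0],[0,0,0,0]]]' 5
python3 -m inch '[[[0,0,-0.5,0],[0,0,-1,0],[0,0,-2,0],[0,0,-4,0],[0,0,-6,0],[0,0,-8,0],[0,0,-9,0],[0,0,-9,0]]]'
python3 -c "
from h import *
go(525,-254.3,110,0)
p=camera_params('wrist');cv2.imwrite('pics/w3.png',get_image('wrist'))"
```

```text
clock: 4.17
eef_pos: [434.3, 46.9, 10.0]
tool_rot: [-3.141, 0.001, 0.001]
force: [-1.1, 0.8, 0.1]
width: 84.9
gripper_force: 0.0
clock: 4.83
eef_pos: [434.7, 46.6, 12.0]
tool_rot: [3.14, -0.001, -0.0]
force: [-0.3, -1.8, 6.3]
width: 58.9
gripper_force: 64.6
clock: 5.5
eef_pos: [435.6, 47.2, 103.2]
tool_rot: [-3.141, -0.004, -0.0]
force: [0.3, -0.2, -1.1]
width: 58.6
gripper_force: 65.0
at [434.547  46.811 101.544  -0.   ] row [ 9.050e+00  3.011e+01 -8.500e-01 -1.000e-02]
```

View pics/w3.png

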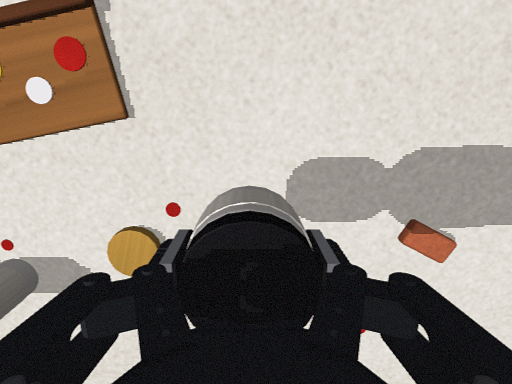

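The jar is held between the pads at (250,240) and is up off the table; the lid (133,250) and eraser (428,240) are untouched.

```bash

python3 -m inch '[[[0.6,2,0,0],[1.5,5,0,0],[2.7,9,0,0],[3.9,13,0,0],[5.1,17,0,0],[6.3,21,0,0],[7.5,25,0,0],[8.1,27,0,0]]]'
python3 -m inch '[[[0.5,1.5,0,0],[0.9,3,0,0],[0.9,3.1,0,0],[0.9,3.1,0,0],[0.9,3.1,0,0]]]'
python3 -c "
from h import *
go(525,-254.3,19,0)"
```

```text
clock: 6.47
eef_pos: [515.3, -229.6, 99.6]
tool_rot: [3.139, 0.001, -0.006]
force: [1.0, -1.1, -1.9]
width: 58.7
gripper_force: 65.3
clock: 6.88
eef_pos: [523.8, -252.5, 100.3]
tool_rot: [-3.14, 0.001, 0.001]
force: [-0.0, 1.4, -2.3]
width: 59.3
gripper_force: 65.3
at [ 5.24120e+02 -2.52407e+02  1.00729e+02  2.00000e-03] row [0.09 0.19 8.17 0.13]
```

```bash

python3 -m inch '[[[0,0.2,1.5,0],[0,0.2,3.5,0],[0,0.2,5.5,0],[0,0.2,7,0],[0,0.2,7.7,0],[0,0.2,8.1,0],[0,0.2,8.25,0],[0,0.2,8.25,0]]]'
python3 -m inch '[[[0,0,0,0],[0,0,0,0],[0,0,0,0],[0,0,0,0],[0,0,0,0],[0,0,0,0]]]' 8.5
python3 -m inch '[[[0,0,-1,0],[0,0,-3,0],[0,0,-6,0],[0,0,-10,0],[0,0,-14,0],[0,0,-18,0],[0,0,-20,0],[0,0,-20,0]]]'
python3 -m inch '[[[-1,0,0,0],[-3,0,0,0],[-4,0,0,0],[-4,0,0,0],[-4,0,0,0]]]'
python3 - <<'E'
from h import *
go(498.3,364.4,160,0)
p=camera_params('wrist');im=get_image('wrist');cv2.imwrite('pics/w4.png',im)
E
```

```text
clock: 7.8
eef_pos: [524.9, -255.9, 18.9]
tool_rot: [3.141, -0.001, 0.0]
force: [0.7, 0.1, -1.9]
width: 58.8
gripper_force: 65.3
clock: 8.3
eef_pos: [524.5, -256.1, 18.7]
tool_rot: [3.141, -0.0, 0.0]
force: [-0.3, -0.8, 0.1]
width: 85.0
gripper_force: 0.0
clock: 8.97
eef_pos: [527.6, -256.3, 224.6]
tool_rot: [3.138, -0.009, 0.0]
force: [0.0, 0.6, 1.0]
width: 85.1
gripper_force: 0.0
clock: 9.38
eef_pos: [483.5, -256.3, 217.8]
tool_rot: [-3.141, 0.001, -0.001]
force: [0.4, -0.5, 0.3]
width: 85.1
gripper_force: 0.0
at [ 484.651 -256.014  218.114    0.   ] row [ 1.370e+00 -6.204e+01  5.810e+00  1.000e-02]
```

View pics/w4.png

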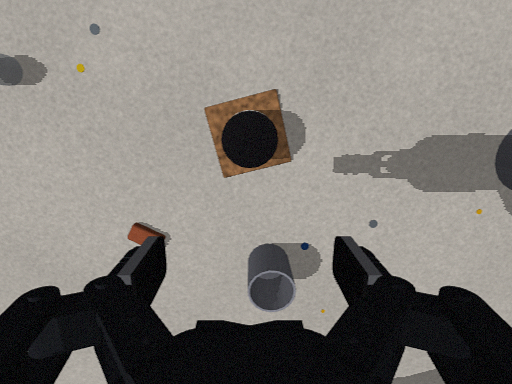

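The jar stands upright on the mat, lid at (250,139), mat corners (205,107),(277,90),(291,160),(225,177); cup rim around (271,291).

```bash
python3 - <<'E'
from h import *
p=camera_params('wrist');im=cv2.imread('pics/w4.png')
print('jar',cv2.minEnclosingCircle(flat(p,blob(im,(0,0,0),(180,255,45),(215,108,285,172)),61)))
c=blob(im,(3,90,20),(20,255,255),(195,80,300,185));print('mat',cv2.minAreaRect(flat(p,c,6)))
g=cv2.cvtColor(im,cv2.COLOR_BGR2GRAY)
for u in [(248,290),(294,290),(271,271),(271,311)]: print(u,cast(p,u,70))
print(g[255:320,271],g[290,240:302])
E
```

```text
jar ((524.5563354492188, -255.32716369628906), 29.553478240966797)
mat ((525.014404296875, -254.20252990722656), (88.94154357910156, 88.90538024902344), 14.228240966796875)
(248, 290) [ 348.47791842 -253.87428462]
(294, 290) [ 348.54903919 -308.61408024]
(271, 271) [ 374.10466786 -280.68876254]
(271, 311) [ 318.93021571 -281.89247481]
[ 60  60  55  60  58  58  60  58  55  60  54  60  64  59  57  87 137 116
  81  84  85  86  85  84  57  55  60  56  63  57  62  55  62  59  60  55
  54  58  52  57  57  58  63  54  56  58  61  62  56  64  58  63  60  57
  52 122 133 158 165 170 173 172 172 173 174] [157 157 160 165 163 165 171 153 132 109  71  48  51  58  53  56  55  60
  59  52  54  56  58  58  57  61  60  60  56  52  62  55  59  60  55  58
  59  56  64  70  73  73  76  76  81  81  76  79  79  78  80  75  75 104
 125 139 157 164 171 168 166 167]
```

```bash
python3 -m inch '[[[0.2,-2,0,0],[0.4,-5,0,0],[0.6,-9,0,0],[0.8,-13,0,0],[1,-17,0,0],[1.2,-21,0,0],[1.4,-25,0,0],[1.4,-29,0,0]]]'
python3 -m inch '[[[0,-4,0,0],[0,-8,0,0],[0,-12,0,0],[0,-16,0,0],[0,-20,0,0],[0,-24,0,0],[0,-27,0,0],[0,-27,0,0]]]'
python3 -m inch '[[[0,-2,0,0],[0,-4,0,0],[0,-5,0,0],[0,-5,0,0],[0,-5,0,0]]]' 5.8
python3 - <<'E'
from h import *
go(498.3,364.4,160,0)
p=camera_params('wrist');im=get_image('wrist');cv2.imwrite('pics/w5.png',im)
E
```

```text
clock: 10.35
eef_pos: [498.8, 36.2, 218.6]
tool_rot: [-3.141, -0.001, 0.0]
force: [0.3, 0.8, 0.2]
width: 84.9
gripper_force: 0.0
clock: 11.02
eef_pos: [496.1, 313.4, 219.2]
tool_rot: [-3.133, -0.0, 0.01]
force: [-0.6, 0.6, 1.3]
width: 85.2
gripper_force: 0.0
clock: 11.43
eef_pos: [498.1, 353.7, 218.2]
tool_rot: [3.141, 0.0, 0.001]
force: [0.7, -0.4, -1.0]
width: 58.1
gripper_force: 0.0
at [ 4.98567e+02  3.52638e+02  2.18252e+02 -1.00000e-03] row [-0.03 -1.18  5.83 -0.04]
```

View pics/w5.png

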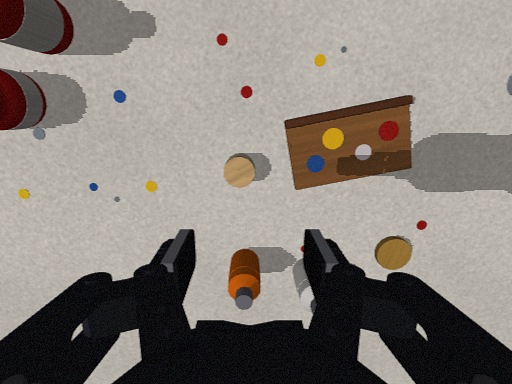

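The pot stopper is at (239,172), clear of the fingers; the board (350,143), orange look-alike (244,280) and white bottle (310,285) are as expected.

```bash
python3 - <<'E'
from h import *
p=camera_params('wrist');im=cv2.imread('pics/w5.png')
c=flat(p,blob(im,(5,70,100),(25,255,255),(215,148,256,192)),32);print('pot',cv2.minEnclosingCircle(c),cv2.fitEllipse(c))
c=blob(im,(3,90,20),(20,255,255),(280,90,418,194));r=cv2.minAreaRect(flat(p,c,8));print('board',r,cv2.boxPoints(r))
E
```

```text
pot ((497.7641906738281, 364.33575439453125), 19.68083953857422) ((497.6433410644531, 365.0370178222656), (35.90372085571289, 37.718666076660156), 170.94761657714844)
board ((527.20654296875, 227.75448608398438), (89.04562377929688, 152.6783905029297), 11.205801010131836) [[468.69727 293.98602]
 [498.3678  144.21838]
 [585.7158  161.52295]
 [556.0453  311.2906 ]]
```

```bash

python3 -m inch '[[[0,-0.5,2,0],[-0.1,-1.2,5,0],[-0.1,-1.2,8,0],[-0.1,-1.2,11,0],[-0.1,-1.2,14,0],[-0.1,-1.2,17,0],[-0.1,-1.2,18,0],[-0.1,-1.2,18,0]]]'
python3 -m inch '[[[0,0,0,0],[0,0,0,0]]]' >/dev/null
python3 -c "
from h import *
go(497.7,364.7,5,0)"
```

```text
clock: 12.4
eef_pos: [496.1, 364.1, 36.0]
tool_rot: [3.138, 0.004, -0.0]
force: [0.0, -0.4, 0.4]
width: 57.8
gripper_force: 0.0
at [498.309 366.871  40.39   -0.   ] row [-0.06  0.22  3.54 -0.  ]
```

```bash

python3 -m inch '[[[0,0.1,1,0],[0,0.2,2,0],[0,0.2,3,0],[0,0.2,3.5,0],[0,0.2,3.5,0]]]'
python3 -m inch '[[[0,0,0,0],[0,0,0,0],[0,0,0,0],[0,0,0,0],[0,0,0,0],[0,0,0,0],[0,0,0,0],[0,0,0,0]]]' 3
python3 -c "
from h import *
print(pose(8))"
python3 -m inch '[[[0,0,-0.5,0],[0,0,-1,0],[0,0,-3,0],[0,0,-6,0],[0,0,-9,0],[0,0,-12,0],[0,0,-14,0],[0,0,-15,0]]]'
python3 -c "
from h import *
go(525,-255,150,0)"
```

```text
clock: 13.23
eef_pos: [496.2, 363.0, 1.4]
tool_rot: [3.139, 0.002, 0.001]
force: [0.1, -0.3, -0.2]
width: 58.3
gripper_force: 0.0
clock: 13.9
eef_pos: [497.4, 364.0, 3.6]
tool_rot: [-3.141, -0.0, 0.0]
force: [-0.3, -1.0, 0.6]
width: 36.3
gripper_force: 59.9
[4.97424126e+02 3.63945834e+02 3.63135676e+00 1.17481127e-04]
clock: 14.97
eef_pos: [498.1, 365.3, 157.0]
tool_rot: [-3.138, -0.004, 0.0]
force: [0.9, 0.5, -0.7]
width: 37.0
gripper_force: 60.1
at [497.807 364.503 155.183   0.   ] row [2.710e+00 6.195e+01 5.200e-01 1.000e-02]
```

```bash

python3 -m inch '[[[0.2,2,0,0],[0.4,5,0,0],[0.7,9,0,0],[1,13,0,0],[1.3,17,0,0],[1.6,21,0,0],[1.9,25,0,0],[2.1,29,0,0]]]'
python3 -m inch '[[[0,4,0,0],[0.1,8,0,0],[0.2,12,0,0],[0.3,16,0,0],[0.4,20,0,0],[0.5,24,0,0],[0.6,27,0,0],[0.6,28.5,0,0]]]'
python3 -m inch '[[[0,1.5,0,0],[0,3,0,0],[0,4,0,0],[0,4,0,0],[0,4,0,0]]]'
python3 -c "
from h import *
go(524.5,-255,65,0);cv2.imwrite('pics/w6.png',get_image('wrist'))
cv2.imwrite('pics/s6.png',cv2.resize(get_image('side')[200:384,250:450],(800,736)))"
```

```text
clock: 15.88
eef_pos: [517.3, 71.8, 151.9]
tool_rot: [3.141, 0.003, 0.001]
force: [1.5, 0.4, -1.0]
width: 36.4
gripper_force: 60.1
clock: 16.55
eef_pos: [522.5, -216.8, 151.1]
tool_rot: [3.14, 0.004, -0.006]
force: [0.3, 0.2, -0.5]
width: 36.2
gripper_force: 60.1
clock: 16.97
eef_pos: [523.8, -250.6, 152.4]
tool_rot: [-3.14, 0.001, -0.0]
force: [0.1, 0.3, -0.9]
width: 36.3
gripper_force: 60.1
at [ 5.24288e+02 -2.49758e+02  1.53044e+02  1.00000e-03] row [0.02 0.52 8.8  0.08]
```

View pics/w6.png

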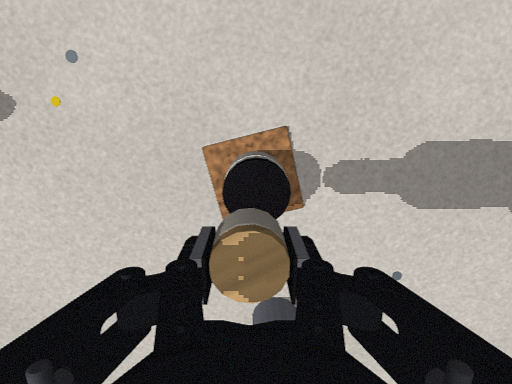

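The pot is held straight at (250,263), the jar lid just ahead at (256,187).

```bash

python3 -m inch '[[[0,0.3,1,0],[0,0.5,3,0],[0,0.5,5,0],[0,0.5,7,0],[0,0.5,7.7,0],[0,0.5,7.7,0],[0,0.5,7.7,0],[0,0.5,7.7,0]]]'
python3 -c "
from h import *
go(524.5,-255,65,0)
p=camera_params('wrist');im=get_image('wrist');cv2.imwrite('pics/w7.png',im)
s=get_image('scene')[170:250,100:180];cv2.imwrite('pics/s7.png',cv2.resize(s,(480,480)))
s=get_image('side')[180:300,320:420];cv2.imwrite('pics/s8.png',cv2.resize(s,(500,600)))"
```

```text
clock: 17.98
eef_pos: [525.3, -256.1, 77.4]
tool_rot: [3.141, -0.002, 0.0]
force: [0.3, 0.6, 0.2]
width: 36.6
gripper_force: 60.1
at [ 525.208 -256.225   77.51     0.   ] row [-0.07 -0.12  1.25  0.01]
```

View pics/s8.png

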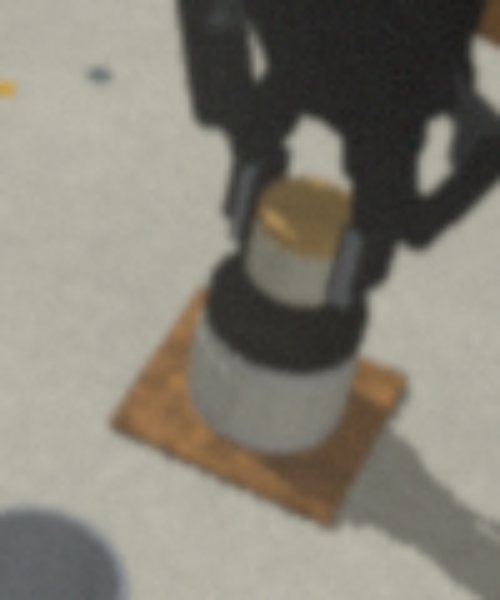

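The side crop shows the pot upright just over the centre of the jar lid. Lower and release.

```bash

python3 -m inch '[[[-0.1,-0.1,0.4,0],[-0.1,-0.1,0.8,0],[-0.1,-0.1,1.1,0],[-0.1,-0.1,1.25,0],[-0.1,-0.1,1.25,0],[-0.1,-0.1,1.25,0]]]'
python3 -m inch '[[[0,0,0,0],[0,0,0,0],[0,0,0,0],[0,0,0,0],[0,0,0,0]]]' 5.8
python3 -m inch '[[[0,0,-1,0],[0,0,-3,0],[0,0,-6,0],[0,0,-9,0],[0,0,-12,0],[0,0,-14,0],[0,0,-14,0]]]'
python3 -m inch '[[[-2,0,0,0],[-5,0,0,0],[-8,0,0,0],[-11,0,0,0],[-12,0,0,0],[-12,0,0,0],[-12,0,0,0]]]' 8.5
python3 - <<'E'
from h import *
go(346.5,-281,150,0)
p=camera_params('wrist');im=get_image('wrist');cv2.imwrite('pics/w9.png',im)
E
```

```text
clock: 18.88
eef_pos: [523.1, -255.0, 64.6]
tool_rot: [3.141, 0.001, 0.0]
force: [-2.8, 1.2, 8.2]
width: 36.3
gripper_force: 61.0
clock: 19.3
eef_pos: [523.4, -255.0, 63.7]
tool_rot: [-3.141, 0.0, 0.0]
force: [0.6, 0.1, -0.3]
width: 57.9
gripper_force: 0.0
clock: 19.88
eef_pos: [526.3, -255.3, 209.3]
tool_rot: [3.139, -0.008, 0.0]
force: [0.6, -0.1, 0.6]
width: 58.2
gripper_force: 0.0
clock: 20.47
eef_pos: [403.9, -255.4, 204.3]
tool_rot: [3.141, -0.001, -0.0]
force: [0.3, -0.8, -0.8]
width: 85.2
gripper_force: 0.0
at [ 4.04856e+02 -2.55073e+02  2.04255e+02  1.00000e-03] row [-5.84  2.59  5.43  0.03]
```

View pics/w9.png

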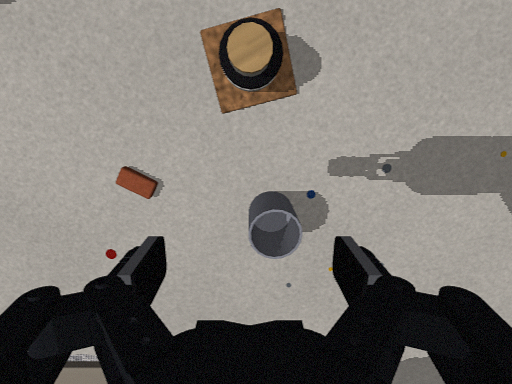

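The pot stands on the jar (stopper at (250,47), jar lid around (251,53)); the cup rim is at (274,232).

```bash
python3 - <<'E'
from h import *
p=camera_params('wrist');im=cv2.imread('pics/w9.png')
print('pot',cv2.minEnclosingCircle(flat(p,blob(im,(5,50,90),(28,255,255),(222,20,278,76)),93)))
print('jar',cv2.fitEllipse(flat(p,blob(im,(0,0,0),(180,255,45),(213,8,290,88)),61)))
g=cv2.cvtColor(im,cv2.COLOR_BGR2GRAY)
print(g[205:262,274],g[232,242:308])
m=np.zeros_like(g); m[210:262,244:305]=(cv2.GaussianBlur(g,(3,3),0)[210:262,244:305]<120)*255
c=max(cv2.findContours(m,0,1)[0],key=cv2.contourArea);c=c[c[:,0,1]>234]
w=flat(p,c[:,None],70);A=np.c_[2*w,np.ones(len(w))];x=np.linalg.lstsq(A,(w**2).sum(1),rcond=None)[0];print('cup',x[:2],np.sqrt(x[2]+x[:2]@x[:2]))
E
```

```text
pot ((526.583251953125, -250.939208984375), 23.519378662109375)
jar ((523.878662109375, -255.2969207763672), (57.774635314941406, 59.20341873168945), 92.5816879272461)
[ 61  58  59  55  92 133 131  81  78  84  81  80  79  82  80  78  81  82
  85  81  78  79  85  79  78  83  69  56  50  58  54  54  58  58  51  56
  56  58  54  53  57  61  51  57  56  57  60  56  59  59  59  54 131 124
 164 166 164] [161 164 162 163 158 161 146 128 109  63  42  50  51  55  52  53  55  59
  59  53  57  55  54  51  54  55  56  52  56  56  52  53  56  56  53  55
  57  57  57  54  58  52  67  74  75  72  73  77  77  80  77  78  80  79
  74  73  76 101 125 116 137 157 156 151 156 159]Traceback (most recent call last):
  File "<stdin>", line 9, in <module>
  File "h.py", line 14, in flat
    def flat(p,c,z): return np.array([cast(p,q,z) for q in c[:,0].astype(float)],np.float32)
                                      ~~~~^^^^^^^
  File "h.py", line 7, in cast
    c,d=ray(p,uv); return (c+d*(z-c[2])/d[2])[:2]
        ~~~^^^^^^
  File "h.py", line 4, in ray
    R=cv2.Rodrigues(p['rvec'])[0]; n=cv2.undistortPoints(np.array([[uv]],float),p['mtx'],None)[0,0]
                                     ~~~~~~~~~~~~~~~~~~~^^^^^^^^^^^^^^^^^^^^^^^^^^^^^^^^^^^^^^
cv2.error: OpenCV(4.12.0) /io/opencv/modules/core/src/matrix_transform.cpp:181: error: (-215:Assertion failed) _src.dims() <= 2 && esz <= 32 in function 'transpose'
```

```bash
python3 - <<'E'
from h import *
p=camera_params('wrist');im=cv2.imread('pics/w9.png')
print('pot',cv2.fitEllipse(flat(p,blob(im,(12,50,100),(28,170,255),(222,20,276,74)),93)))
print([im[47,u] .tolist() for u in range(222,280,3)])
for u in [(249,233),(300,233),(274.7,209.5),(274.7,257.5),(250,47)]: print(u,cast(p,u,93 if u[1]==47 else 70))
E
```

```text
pot ((524.3541870117188, -252.7183837890625), (35.73432922363281, 43.75357437133789), 136.13307189941406)
[[23, 20, 12], [13, 13, 16], [94, 138, 166], [88, 130, 160], [86, 130, 160], [86, 129, 161], [89, 134, 163], [90, 132, 166], [90, 134, 163], [88, 132, 162], [82, 125, 153], [85, 122, 152], [82, 120, 150], [80, 118, 145], [86, 125, 154], [91, 133, 161], [91, 130, 159], [13, 11, 14], [14, 17, 19], [12, 11, 12]]
(249, 233) [ 348.25114807 -254.01208569]
(300, 233) [ 348.33096864 -308.23544234]
(274.7, 209.5) [ 374.77950639 -280.65563731]
(274.7, 257.5) [ 319.24548478 -282.08927236]
(250, 47) [ 523.50795042 -254.69087208]
```

```bash

python3 -m inch '[[[-2,1,1,0],[-4,2,3,0],[-5.8,2.6,5,0],[-5.8,2.6,8,0],[-5.8,2.6,10,0],[-5.8,2.6,10,0],[-5.8,2.6,10,0],[-5.8,2.6,10,0]]]' 8.5
python3 -c "
from h import *
go(347,-281,24,0)"
```

```text
clock: 21.43
eef_pos: [346.8, -281.0, 104.8]
tool_rot: [3.141, -0.002, 0.001]
force: [0.1, 0.4, 0.3]
width: 85.1
gripper_force: 0.0
at [ 3.46576e+02 -2.81307e+02  1.05001e+02  1.00000e-03] row [ 0.04 -0.03  8.1   0.04]
```

```bash

python3 -m inch '[[[0,0,2,0],[0,0,4,0],[0,0,6,0],[0,0,7.3,0],[0,0,7.9,0],[0,0,8.1,0],[0,0,8.1,0]]]'
python3 -m inch '[[[0,0,0,0],[0,0,0,0],[0,0,0,0],[0,0,0,0],[0,0,0,0],[0,0,0,0],[0,0,0,0],[0,0,0,0]]]' 5
python3 -c "
from h import *
print(pose(4))"
python3 -m inch '[[[0,0,-0.5,0],[0,0,-1,0],[0,0,-3,0],[0,0,-6,0],[0,0,-9,0],[0,0,-11,0],[0,0,-12,0],[0,0,-12,0]]]'
python3 -c "
from h import *
go(503,351,145,0)"
```

```text
clock: 22.27
eef_pos: [345.7, -281.1, 23.1]
tool_rot: [3.141, -0.0, 0.0]
force: [0.2, 0.5, -0.2]
width: 85.3
gripper_force: 0.0
clock: 22.93
eef_pos: [345.9, -281.5, 24.2]
tool_rot: [3.14, -0.002, -0.0]
force: [-0.7, 0.8, 8.8]
width: 57.1
gripper_force: 62.7
[ 3.45902523e+02 -2.81499742e+02  2.41578179e+01 -2.98782275e-04]
clock: 23.8
eef_pos: [346.2, -282.0, 144.9]
tool_rot: [3.139, -0.003, -0.001]
force: [0.5, -0.1, -1.3]
width: 57.1
gripper_force: 64.5
at [ 345.087 -281.363  143.02    -0.   ] row [ 1.576e+01 -6.324e+01 -2.000e-01 -3.000e-02]
```

```bash

python3 -m inch '[[[1.5,-1,0,0],[4,-3,0,0],[7,-5.5,0,0],[10,-8,0,0],[12,-11.5,0,0],[14,-15,0,0],[15,-19,0,0],[15.7,-23,0,0]]]'
python3 -m inch '[[[0,-4,0,0],[0,-8,0,0],[0,-12,0,0],[0,-16,0,0],[0,-20,0,0],[0,-24,0,0],[0,-28,0,0],[0,-31,0,0]]]'
python3 -m inch '[[[0,-3,0,0],[0,-6,0,0],[0,-8,0,0],[0,-9,0,0],[0,-9,0,0],[0,-9,0,0],[0,-9,0,0]]]'
python3 -c "
from h import *
go(502,351,25,0);cv2.imwrite('pics/w10.png',get_image('wrist'))"
```

```text
clock: 24.72
eef_pos: [503.1, -48.8, 141.7]
tool_rot: [-3.141, 0.001, -0.0]
force: [0.4, -0.5, -1.3]
width: 57.5
gripper_force: 64.4
clock: 25.38
eef_pos: [500.8, 263.2, 141.8]
tool_rot: [-3.14, 0.002, 0.004]
force: [0.2, 0.5, -1.3]
width: 57.2
gripper_force: 64.4
clock: 25.97
eef_pos: [502.6, 346.3, 142.1]
tool_rot: [3.138, 0.001, -0.002]
force: [0.7, -0.8, -2.0]
width: 57.4
gripper_force: 64.4
at [ 5.02797e+02  3.46681e+02  1.42547e+02 -2.00000e-03] row [-0.08 -0.43 11.75 -0.11]
```

View pics/w10.png

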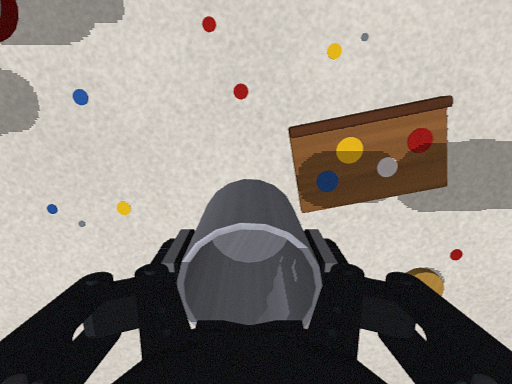

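The cup is held upright at (250,270), with its place clear left of the board's end (290,130)-(302,211).

```bash

python3 -m inch '[[[-0.1,-0.4,2,0],[-0.1,-0.4,4,0],[-0.1,-0.4,6,0],[-0.1,-0.4,8,0],[-0.1,-0.4,10,0],[-0.1,-0.4,11,0],[-0.1,-0.4,11,0],[-0.1,-0.4,11,0]]]'
python3 -m inch '[[[0,0,0,0],[0,0,0,0]]]' >/dev/null
python3 -c "
from h import *
go(502,351,24.6,0)"
```

```text
clock: 26.93
eef_pos: [501.3, 353.0, 33.1]
tool_rot: [3.142, 0.0, 0.0]
force: [-0.5, -0.1, 0.0]
width: 57.4
gripper_force: 64.4
at [501.925 353.423  34.11   -0.   ] row [ 0.01  0.24  0.95 -0.  ]
```

```bash

python3 -m inch '[[[0,0.2,0.3,0],[0,0.2,0.6,0],[0,0.2,0.9,0],[0,0.2,0.95,0],[0,0.2,0.95,0]]]'
python3 -m inch '[[[0,0,0,0],[0,0,0,0],[0,0,0,0],[0,0,0,0],[0,0,0,0]]]' 7.8
python3 -m inch '[[[0,0,-1,0],[0,0,-3,0],[0,0,-6,0],[0,0,-9,0],[0,0,-12,0],[0,0,-15,0],[0,0,-17,0],[0,0,-17,0]]]'
python3 -m inch '[[[-2,2,0,0],[-4,4,0,0],[-6,6,0,0],[-6,8,0,0],[-6,8.5,0,0],[-6,8.5,0,0],[-6,8.5,0,0]]]' 6
python3 - <<'E'
from h import *
go(346,267,150,0)
p=camera_params('wrist');im=get_image('wrist');cv2.imwrite('pics/w11.png',im)
E
```

```text
clock: 27.77
eef_pos: [501.3, 350.5, 24.3]
tool_rot: [3.14, -0.0, -0.0]
force: [-2.7, -3.3, 8.4]
width: 57.2
gripper_force: 65.3
clock: 28.18
eef_pos: [501.2, 351.0, 23.3]
tool_rot: [3.142, 0.0, 0.0]
force: [0.6, 0.4, -0.4]
width: 77.8
gripper_force: 0.0
clock: 28.85
eef_pos: [503.0, 353.4, 199.1]
tool_rot: [-3.136, -0.007, 0.0]
force: [0.7, 0.7, 1.3]
width: 78.0
gripper_force: 0.0
clock: 29.43
eef_pos: [442.1, 266.7, 193.7]
tool_rot: [-3.14, -0.001, -0.001]
force: [0.2, -0.6, 0.3]
width: 59.8
gripper_force: 0.0
at [441.779 267.262 193.597   0.   ] row [-9.58  0.02  4.36  0.03]
```

View pics/w11.png

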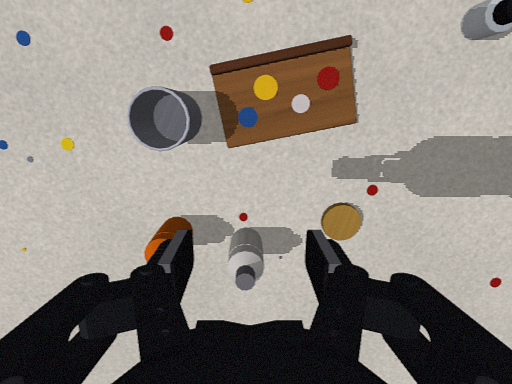

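The cup stands upright at (161,119) beside the board (283,95). The white bottle's cap is at (245,276), its body around (246,250), between the fingers' lines; the orange one's at (168,240).

```bash
python3 - <<'E'
from h import *
p=camera_params('wrist');im=cv2.imread('pics/w11.png')
g=cv2.cvtColor(im,cv2.COLOR_BGR2GRAY)
print('cap col',g[255:300,245],'row',g[276,228:264],'body row',g[250,222:272])
for u in [(245,278),(245,276),(245,265)]: print(u,cast(p,u,92),cast(p,u,66))
for u in [(129,118),(202,118),(162,86),(162,151)]: print('cup',cast(p,u,70))
c=blob(im,(3,90,20),(20,255,255),(207,32,362,152));r=cv2.minAreaRect(flat(p,c,8));print('board',r)
E
python3 -m inch '[[[-2,0,0,0],[-5,0,0,0],[-8,0,0,0],[-9.5,0,0,0],[-9.5,0,0,0],[-9.5,0,0,0],[-9.5,0,0,0]]]'
python3 - <<'E'
from h import *
go(346,267,30,0)
p=camera_params('wrist');im=get_image('wrist');cv2.imwrite('pics/w12.png',im)
E
```

```text
cap col [176 172 176 175 173 173 173 175 175 180  85  44  44  45  49  49  46  44
  71 106 102 103 101 103 102 102 100 102 100 102 103 103 102 102  98 153
 190 186 185 185 184 190 191 192 194] row [184 182 183 185 183 186 188 152  72  76 100 105 106 103 102 103 104 103
 101 102  99 102 103 101  75  42  58  94 110 110 107 104 140 178 194 189] body row [191 191 189 189 188 192 177 141 120 148 143 112 111 111 111 105 101 101
  97  79  88  93  95  96  92  86  90  86  85  87  90  87  81  88  85  86
  86 105  95  80  90 110 126 122 126 129 126 123 121 123]
(245, 278) [351.54712127 271.45818933] [334.57845428 271.89727884]
(245, 276) [353.79122865 271.4514072 ] [337.06105152 271.88977596]
(245, 265) [365.9584947 271.4146354] [350.52137935 271.84909627]
cup [503.65837247 377.2224718 ]
cup [503.71928063 310.56830128]
cup [531.16532403 344.78635707]
cup [473.55733764 349.60696249]
board ((527.4927368164062, 227.4358673095703), (90.4715805053711, 151.5518035888672), 11.187660217285156)
clock: 30.32
eef_pos: [347.4, 266.5, 193.6]
tool_rot: [-3.141, -0.001, -0.0]
force: [0.2, -0.7, 0.0]
width: 60.0
gripper_force: 0.0
at [ 3.47410e+02  2.66221e+02  1.93459e+02 -1.00000e-03] row [-0.14 -0.08 16.35 -0.06]
```

View pics/w12.png

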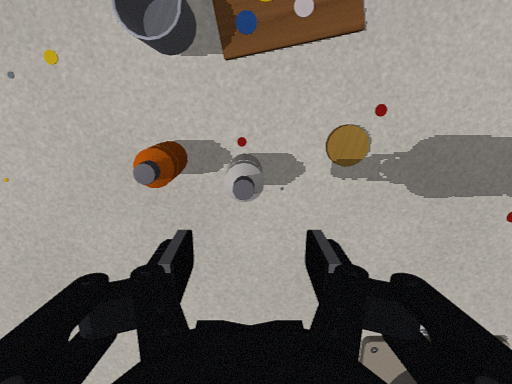

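```bash
python3 - <<'E'
from h import *
p=camera_params('wrist');im=cv2.imread('pics/w12.png')
g=cv2.cvtColor(im,cv2.COLOR_BGR2GRAY)
print(g[170:206,244],g[188,224:268])
for u in [(244,187.5),(232,188),(255,188),(244,178),(244,198)]: print(u,cast(p,u,92))
for u in [(225,178),(264,178)]: print(u,cast(p,u,66))
E
```

```text
[154 154 154 152 154 162  46  36  41  40  94  89  91  91  90  90  88  89
  92  90  90  93  92  90  89  89  87  89  90  87 124 130 166 169 171 169] [173 169 170 168 169 170 171 172 145  99  92  94  90  92  90  92  91  93
  89  92  92  92  87  92  90  90  90  91  89  74  85  99  98  94  97  98
  94  95 106 146 167 166 166 171]
(244, 187.5) [349.5722233  271.07590438]
(232, 188) [349.11512365 281.83222535]
(255, 188) [349.10076241 261.22179556]
(244, 178) [358.31141514 271.02524069]
(244, 198) [339.71645377 271.13304121]
(225, 178) [352.11646612 290.17410846]
(264, 178) [352.08859911 251.89749493]
```

```bash

python3 -m inch '[[[0,-0.5,0.5,0],[0,-0.5,2,0],[0,-0.5,4,0],[0,-0.5,6,0],[0,-0.5,8,0],[0,-0.5,8,0],[0,-0.5,8,0],[0,-0.5,8,0]]]'
python3 -m inch '[[[0,0,2,0],[0,0,4,0],[0,0,6,0],[0,0,7.5,0],[0,0,8.2,0],[0,0,8.5,0],[0,0,8.5,0]]]'
python3 -c "
from h import *
go(347.5,271.2,28,0)"
```

```text
clock: 31.28
eef_pos: [346.4, 271.7, 114.0]
tool_rot: [-3.141, -0.0, 0.001]
force: [0.0, -0.5, 1.1]
width: 60.0
gripper_force: 0.0
clock: 31.87
eef_pos: [346.5, 271.4, 28.7]
tool_rot: [-3.141, -0.0, 0.001]
force: [0.1, -0.5, -0.3]
width: 59.8
gripper_force: 0.0
at [346.733 271.406  29.138  -0.   ] row [ 0.08  0.02  0.11 -0.01]
```

```bash

python3 -m inch '[[[0,0,0,0],[0,0,0,0],[0,0,0,0],[0,0,0,0],[0,0,0,0],[0,0,0,0],[0,0,0,0],[0,0,0,0]]]' 3
python3 -c "
from h import *
print(pose(4))"
python3 -m inch '[[[0,0,-0.5,0],[0,0,-1,0],[0,0,-3,0],[0,0,-6,0],[0,0,-9,0],[0,0,-11,0],[0,0,-11,0]]]'
python3 -m inch '[[[2,0.2,0,0],[5,0.4,0,0],[9,0.8,0,0],[13,1.2,0,0],[17,1.6,0,0],[20,2,0,0],[23,2.3,0,0],[25,2.6,0,0]]]'
python3 -m inch '[[[0,0,0,0],[0,0,0,0],[0,0,0,0]]]' 
python3 -c "
from h import *
go(610.0,245,30,0);cv2.imwrite('pics/w13.png',get_image('wrist'))"
```

```text
clock: 32.78
eef_pos: [346.6, 271.0, 29.1]
tool_rot: [-3.141, -0.001, -0.0]
force: [-0.2, -0.2, 6.1]
width: 38.9
gripper_force: 59.5
[ 3.46616976e+02  2.71020142e+02  2.90997609e+01 -4.31323919e-05]
clock: 33.57
eef_pos: [347.9, 272.4, 142.1]
tool_rot: [-3.137, -0.005, -0.0]
force: [0.5, -0.0, -0.8]
width: 38.9
gripper_force: 60.5
clock: 34.23
eef_pos: [599.1, 243.2, 137.4]
tool_rot: [3.141, -0.0, -0.003]
force: [0.2, 0.2, -0.6]
width: 38.9
gripper_force: 60.5
clock: 34.48
eef_pos: [594.7, 245.0, 137.6]
tool_rot: [3.141, 0.002, 0.001]
force: [0.1, 0.3, -0.4]
width: 38.8
gripper_force: 60.5
at [5.94848e+02 2.45368e+02 1.38169e+02 2.00000e-03] row [ 1.52  0.04 10.82  0.1 ]
```

View pics/w13.png

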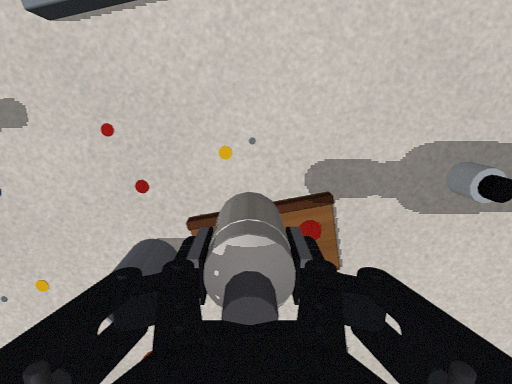

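The bottle is held upright at (250,255); the strip's ends are at (188,222) and (332,196), ahead of which it must go.

```bash

python3 -c "
from h import *
p=camera_params('wrist');a,b=cast(p,(188,218.5),16),cast(p,(332,193.5),16);print(a,b,(a+b)/2)"
python3 -m inch '[[[0.5,0,1,0],[1.5,0,2.5,0],[1.5,0,4.5,0],[1.5,0,6.5,0],[1.5,0,8.5,0],[1.5,0,10,0],[1.5,0,10,0],[1.5,0,10,0]]]'
python3 -m inch '[[[0,0,0,0],[0,0,0,0]]]' >/dev/null
python3 -c "
from h import *
go(609.8,245,29.6,0)"
```

```text
[560.27983805 307.27350679] [586.66841657 164.66275016] [573.47412731 235.96812848]
clock: 35.45
eef_pos: [610.8, 244.8, 37.5]
tool_rot: [3.141, 0.002, 0.0]
force: [0.5, -0.3, 0.0]
width: 38.9
gripper_force: 60.5
at [612.133 245.372  39.736   0.   ] row [-0.23  0.04  1.01  0.  ]
```

```bash

python3 -m inch '[[[0,0,0.3,0],[0,0,0.6,0],[0,0,0.8,0],[0,0,0.8,0],[0,0,0.8,0],[0,0,0.8,0]]]'
python3 -c "
from h import *
go(610.4,244.7,29.4,0)"
```

```text
clock: 36.37
eef_pos: [611.3, 245.0, 30.4]
tool_rot: [-3.142, 0.0, 0.0]
force: [0.1, 0.4, -0.3]
width: 38.8
gripper_force: 60.5
at [611.355 245.017  30.502   0.   ] row [-0.1   0.03  0.11  0.01]
```

```bash

python3 -m inch '[[[-0.1,0,0,0],[-0.1,0,0.1,0],[-0.1,0,0.1,0],[-0.1,0,0.1,0]]]'
python3 -m inch '[[[0,0,0,0],[0,0,0,0],[0,0,0,0],[0,0,0,0],[0,0,0,0]]]' 6
python3 -m inch '[[[0,0,-1,0],[0,0,-3,0],[0,0,-6,0],[0,0,-9,0],[0,0,-12,0],[0,0,-15,0],[0,0,-18,0],[0,0,-20,0]]]'
python3 -m inch '[[[-3,1,0,0],[-6,2,0,0],[-10,3,0,0],[-14,4,0,0],[-16,5,0,0],[-16,5,0,0],[-16,5,0,0],[-16,5,0,0]]]'
python3 - <<'E'
from h import *
im=get_image('wrist');s=get_image('scene')[100:300,100:420]
cv2.imwrite('pics/end.png',np.vstack([cv2.resize(im,(500,375)),cv2.resize(s,(500,220))]))
p=camera_params('wrist');cv2.imwrite('pics/w14.png',im)
E
```

```text
clock: 36.95
eef_pos: [610.2, 244.9, 29.4]
tool_rot: [3.141, 0.0, 0.0]
force: [0.3, -0.5, -0.8]
width: 38.8
gripper_force: 60.5
clock: 37.37
eef_pos: [610.4, 245.0, 29.5]
tool_rot: [-3.142, -0.0, 0.0]
force: [-0.9, 0.1, 1.2]
width: 59.4
gripper_force: 0.0
clock: 38.03
eef_pos: [611.0, 245.7, 233.8]
tool_rot: [-3.14, -0.004, 0.0]
force: [1.4, 0.6, -0.1]
width: 59.9
gripper_force: 0.0
clock: 38.7
eef_pos: [451.6, 195.4, 230.4]
tool_rot: [-3.141, -0.002, -0.0]
force: [0.4, -0.7, -0.2]
width: 59.7
gripper_force: 0.0
```

View pics/end.png

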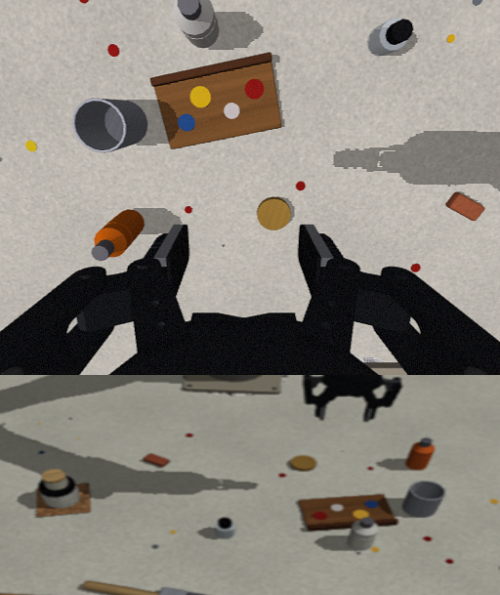

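Everything stands upright: the pot on the jar on the mat, the cup at (110,125) beside the board's left end, and the bottle at (200,25) behind the strip. Lid, eraser, ink and the orange bottle are undisturbed, and the arm is clear.

```bash
python3 -c "
from cell import order
print(order.finish_job())"
```

```text
the job is handed in; nothing more can be done
None
```

The painting station is set up and the job handed in at about 39 s: jar on the mat, pot on the jar, cup off the board's left end and bottle behind its back edge, all upright and let go; the judge's result was not shown.

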